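# Park the coffee tamper in its counter rail

### The arm

A 6-joint arm with a two-finger parallel gripper is mounted at the origin on the work surface. World frame = base frame: x ahead of the robot, y to its left, z up, the work surface at z = 0. Lengths are in m, angles in rad, forces in N, time in s.
With the tool pointing down it reaches from about 0.425 to 1.125 m from the base axis. Payload 14.9 kg.
Tool frame: the origin (TCP) lies at the very end of the fingers, on their centre line; the grasp point (between the pads) lies 19 mm behind it; x points along the fingers, y is the direction in which the jaws open and shut, and the axes are right-handed (so a half turn about x gives the same grasp; the last joint's range is limited). The gripper opens to 91 mm and grips with 3 to 60 N. Pads are 32 mm wide; open, the fingers measure 118 mm over their backs; the gripper's body (76 mm by 178 mm) begins 60 mm behind the grasp point.
Start: joints at [-0.033, 0.379, 1.734, -0, 1.028, -0.033], TCP at [0.7, -0, 0.214] pointing down, gripper open.
Joint ranges: [-2.77, 2.77], [-0.74, 2.19], [0, 2.66], [-1.06, 4.2], [0.31, 2.87], [-3.08, 3.08]. Speed limits (rad/s): [1.89, 1.89, 2.39, 3.14, 3.14, 3.14].

### API

Orientations are given as a unit quaternion [w, x, y, z].
In Python, from rig import monitor, imaging, robot gives the robot as it stands.
- The arm moves only by the shell command python3 -m crank 'ROWS' [FORCE]. ROWS is JSON, a list of rows, each a list of 3 entries, a list of its own where there are three numbers: the shift along the world's x, y, z in m, then the turn, a rotation vector about the world's x, y, z in degrees, then the finger opening in m, from 0 to 0.0912. A call has 1 to 5 rows; each row is the pose to reach, as a shift and turn from the pose measured when the call began; what a row does not reach only later rows make up. A row lasts 1/12 s, in which the tool goes at most 41.7 mm and 7.16 degrees, less where a joint would pass 70% of its speed; a pose out of reach is approached as far as the arm can. A call with a gripper value outside its range is refused whole. The fingers move at their own pace and stop on an object; FORCE is the grip in N (left out, the last holds). Time passes only in rows, so rows that repeat a pose let the fingers close. It gives the time, the measured TCP pose, the force and the opening at its end, in the units of the state.
- monitor.get_state(): the state, without advancing time (a new reading comes with each control period).
- imaging.camera(name): name is "scene" or "side" or "wrist"; returns a dict with "pixels" (400x640x3 uint8, red, green, blue), "fx", "fy", "cx", "cy" (pixels), "eye" and "attitude" of the camera in the world; the wrist camera has in their place "T_tool_cam" (4x4, takes a point from camera to tool coordinates, whose origin is the TCP and whose axes are the tool frame's). Camera axes: x right, y down, z forward; pixel columns grow to the right and rows downward; lengths in m; the calibration is good to about 2 mm. The wrist camera is an equidistant fisheye: a pixel r from the principal point sees the ray r / f radians off the axis. A picture is of the moment at which its call begins: read the wrist's pose just before it. There is no depth.
- robot.close_job(): hands the job in, once; it reports no verdict.
Trained networks look in a picture, given as the dict that the camera call returned (one of the last four; its "shot" number tells which), for a name from the list of things; names that differ only in an ending like _2 or _b are one class to them, and where a whole thing is asked for, a point or a joint stands for the part that bears it (a point fixed in the world has none). Each returns a list of dicts, best first, with "score" (0 to 1); they miss things now and then, are a little off and sometimes report something else, mostly with a low value. They report only what shows in the picture. A call takes as long as a camera call. They do not tell look-alikes from the thing itself.
- imaging.recognise(thing, picture): "point" ([column, row] in pixels, amid what is visible of it).
- imaging.tip_of(thing, picture): "point" ([column, row] in pixels: a listed point, or the origin of a listed thing).
The state is a dict: "t": time; "q": joint angles; "dq": joint speeds; "effort": joint torques, N m; "tool_pos": TCP position; "orientation": TCP orientation; "wrist_force": force on the tool from outside, world axes, zero at the start; "moment": the same for the moment, N m; "opening": opening from 0.0 (shut) to 1.0 (fully open).
Only numpy, scipy, OpenCV 4.12 (cv2) and the standard library are available. Lean on these libraries where they do the work, as an engineer would, in place of code of your own. Each camera call takes 0.05 s, during which the arm holds its last target.

### The job

Put the tamper away in its parking rail on the coffee bar: bring its steel foot in under the rail's lips from the open end (it cannot go in from above), slide it fully home against the end stop and leave it there upright. Leave the leveller and the cup where they stand.

Things in the scene. Friction and masses are not known exactly. Their poses are not given: they have to be found in the camera images.
- tamper: Espresso tamper standing upright, 100 mm tall, about 0.4 kg, round about its upright z axis: steel foot disc 58 mm across, 12 mm thick; thin steel neck 14 mm across (12 to 46 mm above the underside); straight round wooden handle 34 mm across (46 to 100 mm above the underside). Origin: centre of the underside.
- rail: Fixed grey metal track, 86 wide (mm). Origin: on the counter at mid-width of its open mouth; +x runs inwards. Floor 4 mm thick from x -81 (open landing, no walls) to the dark stop, face at x 165, 32 tall. Walls from x 0 on, 78 apart inside, with lips 26 to 30 mm above counter, 34 mm slot between. The foot runs on the floor under the lips, neck in the slot; home the tamper's axis is x 136, y 0.
- leveller: bystander: squat coffee leveller, a steel disc 58 mm across with a wooden cap 64 mm across, 34 mm tall in all, no handle. Origin: centre of the underside.
- cup: bystander: small white ceramic cup, 62 mm across the rim, 58 mm tall. Origin: centre of the underside.
Not all that is in view belongs to the job. Leave any purple or red look-alike of the tamper alone.

How it is judged:
By the outcome, as a careful person would: the job done as asked, in the order asked, and still so for the second after the job is handed in, with the robot touching nothing.
It also fails if it takes over 45 s, if anything falls off the work surface, if the arm or the gripper's body presses on something with over 40 N, if the wrist force passes 120 N, or if a joint passes its speed limit or range.

## Working session

There is one attempt and no reset: what is moved stays moved. The work goes in short steps, Python scripts to look and compute and a shell command to move; the robot and the scene stay as the last step left them, time stands still between calls to the robot, and variables do not carry over. Pictures are saved under pics/ and viewed, and the job is handed in when it is done.

```bash
ls; mkdir -p pics
cat > h.py <<'E'
import numpy as np, cv2
from rig import monitor, imaging, robot
def shot(n,f):
    p=imaging.camera(n); cv2.imwrite('pics/'+f,cv2.cvtColor(p['pixels'],cv2.COLOR_RGB2BGR)); return p
E
python3 - <<'E'
from h import *
print(monitor.get_state())
for n in ['scene','side','wrist']:
    p=shot(n,n+'0.png')
    print(n,{k:v for k,v in p.items() if k!='pixels'})
    for t in ['tamper','rail','leveller','cup']:
        print(t,[(np.round(d['point'],1).tolist(),round(d['score'],2)) for d in imaging.recognise(t,p)],[(np.round(d['point'],1).tolist(),round(d['score'],2)) for d in imaging.tip_of(t,p)])
E
```

```text
pics
{'t': 0.0, 'q': array([-3.32832062e-02,  3.79408778e-01,  1.73478918e+00, -2.44304254e-06,
        1.02851216e+00, -3.32732861e-02]), 'dq': array([-1.37423502e-03, -1.58963126e-03,  1.09102403e-03,  2.15724076e-05,
       -6.56218998e-04, -8.19310919e-04]), 'effort': array([ 6.45993277e-04, -7.63727903e+01, -4.34372771e+01,  6.49972307e-02,
        4.23743343e-02, -1.55693674e-04]), 'tool_pos': array([6.99593528e-01, 1.90312465e-05, 2.13283950e-01]), 'orientation': array([ 0.49970976,  0.49973163,  0.50028576, -0.50027254]), 'wrist_force': array([ 0.35547648,  0.48927588, -0.01828741]), 'moment': array([-0.01063649, -0.0501615 , -0.01196353]), 'opening': 0.9994968381653658}
scene {'fx': 439.2725709641845, 'fy': 439.2725709641845, 'cx': 323.0716832331372, 'cy': 208.70105280269806, 'eye': array([ 1.17550296, -0.08426372,  0.61557676]), 'attitude': array([-0.28303347,  0.63253572,  0.65140691, -0.30896546]), 'shot': 1}
tamper [([222.5, 263.1], 0.83), ([323.6, 198.4], 0.62), ([253.4, 172.7], 0.58), ([441.7, 226.6], 0.18)] [([227.4, 277.6], 0.83), ([256.8, 190.9], 0.81), ([324.3, 211
[... 769 characters left out ...]
32.7, 144.4], 0.88)] [([329.8, 155.5], 0.9)]
wrist {'fx': 309.70691628693146, 'fy': 309.70691628693146, 'cx': 316.2809225098498, 'cy': 199.15111364796115, 'T_tool_cam': array([[-3.04046611e-04, -2.64878639e-01,  9.64281709e-01,
        -1.71576505e-01],
       [ 9.99999949e-01, -1.72447971e-04,  2.67939140e-04,
         3.20755458e-04],
       [ 9.53170691e-05,  9.64281741e-01,  2.64878678e-01,
        -7.46741568e-02],
       [ 0.00000000e+00,  0.00000000e+00,  0.00000000e+00,
         1.00000000e+00]]), 'shot': 3}
tamper [([68.7, 173.8], 0.83)] [([89.8, 168.1], 0.61)]
rail [([176.5, 104.9], 0.66)] [([199.6, 129.6], 0.59)]
leveller [([244.8, 302.5], 0.91)] [([247.9, 283.6], 0.78)]
cup [] []
```

View pics/scene0.png

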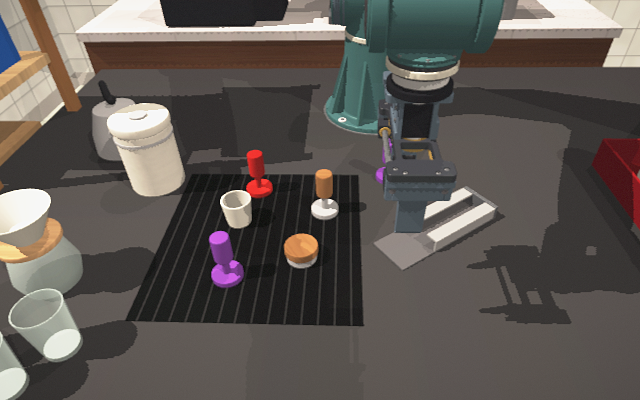

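View pics/side0.png

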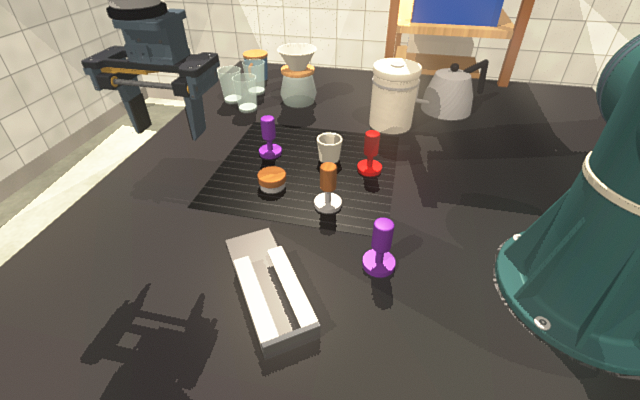

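View pics/wrist0.png

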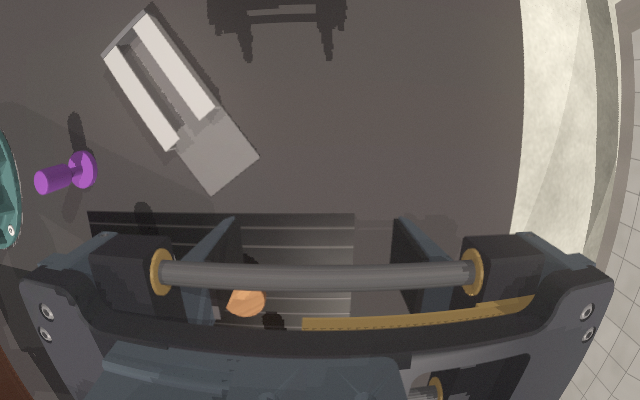

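```bash
cat >> h.py <<'E'
from scipy.spatial.transform import Rotation as R
CAM={'scene':(439.2725709641845,323.0716832331372,208.70105280269806,[1.17550296,-0.08426372,0.61557676],[-0.28303347,0.63253572,0.65140691,-0.30896546]),
'side':(373.8497862667676,316.6427794119101,193.6948080717159,[0.34346893,0.47667392,0.51169478],[0.05225081,-0.10108257,0.89369918,-0.43399762])}
def ray(n,uv):
    f,cx,cy,e,q=CAM[n]; r=R.from_quat(q,scalar_first=True)
    d=r.apply([(uv[0]-cx)/f,(uv[1]-cy)/f,1.]); return np.array(e),d/np.linalg.norm(d)
def onz(n,uv,z):
    e,d=ray(n,uv); return e+d*(z-e[2])/d[2]
def tri(a,b):
    e1,d1=ray('scene',a); e2,d2=ray('side',b)
    s=np.linalg.lstsq(np.c_[d1,-d2],e2-e1,rcond=None)[0]
    p,q=e1+s[0]*d1,e2+s[1]*d2; return (p+q)/2,np.linalg.norm(p-q)
def proj(n,P):
    f,cx,cy,e,q=CAM[n]; c=R.from_quat(q,scalar_first=True).inv().apply(np.atleast_2d(P)-e)
    return c[:,:2]/c[:,2:]*f+[cx,cy]
E
python3 - <<'E'
from h import *
for n,a,b in [('tamper',(324.3,211.8),(325.1,207)),('rail',(417.4,240.4),(258.8,262.6)),('lev',(301.2,260.1),(272.7,184.4)),('cup',(239,219.4),(329.8,155.5))]:
    print(n,tri(a,b),onz('scene',a,0),onz('side',b,0))
for n,b in [('scene',(380,165,130,110)),('side',(210,210,130,150)),('scene',(290,150,75,75)),('side',(290,150,75,75))]:
    im=cv2.imread(f'pics/{n}0.png'); x,y,w,h=b
    k=5
    c=cv2.resize(im[y:y+h,x:x+w],None,fx=k,fy=k,interpolation=cv2.INTER_CUBIC)
    for i in range(0,w,10): cv2.putText(c,str(x+i),(i*k,10),0,.35,(0,255,255)); cv2.line(c,(i*k,0),(i*k,3000),(0,255,255) if i%50==0 else (0,120,120),1)
    for i in range(0,h,10): cv2.putText(c,str(y+i),(0,i*k+4),0,.35,(0,255,255)); cv2.line(c,(0,i*k),(3000,i*k),(0,120,120),1)
    cv2.imwrite(f'pics/c_{n}_{x}.png',c)
E
```

```text
tamper (array([ 0.46538485, -0.12201388, -0.00209574]), np.float64(0.004618754799912261)) [ 0.46505136 -0.12341244  0.        ] [ 0.46568436 -0.11651699  0.        ]
rail (array([0.54939841, 0.06306735, 0.00143367]), np.float64(0.0019270793515622888)) [0.54884367 0.06403961 0.        ] [0.54959357 0.06088823 0.        ]
lev (array([ 0.60095905, -0.16496534, -0.00118975]), np.float64(0.007529221355549883)) [ 0.60595172 -0.16210716  0.        ] [ 0.5994747  -0.16856259  0.        ]
cup (array([ 0.49526751, -0.3030029 ,  0.00624682]), np.float64(0.006082368504198765)) [ 0.49210701 -0.30281396  0.        ] [ 0.49637345 -0.31766819  0.        ]
```

View pics/c_side_210.png

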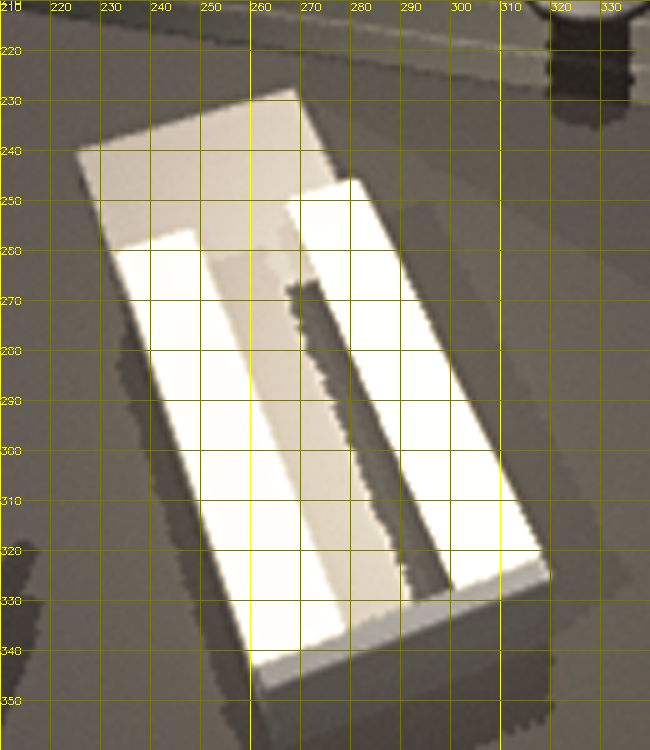

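View pics/c_scene_380.png

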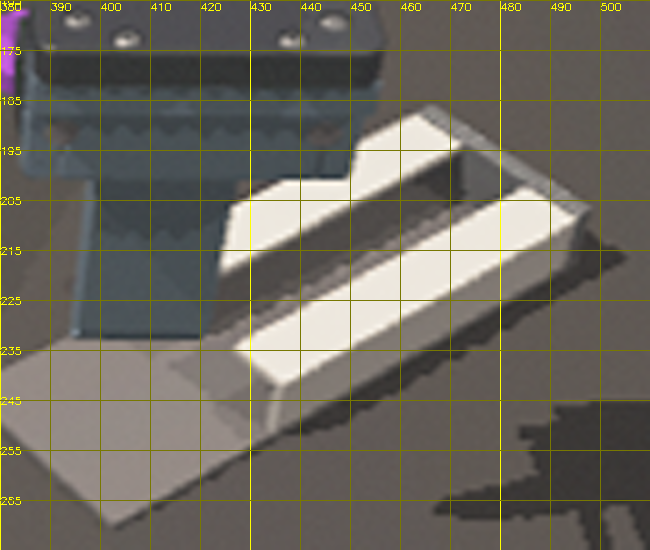

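View pics/c_side_290.png

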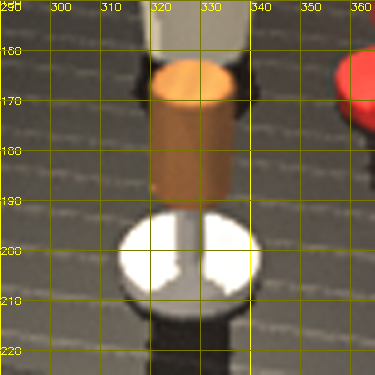

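View pics/c_scene_290.png

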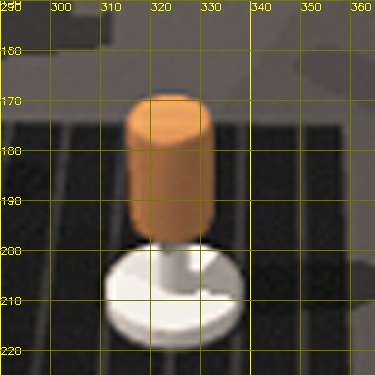

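```bash
cat > fit.py <<'E'
from h import *
from scipy.optimize import least_squares
obs=[('side',(-81,-1,4),(225.5,240.5)),('side',(-81,1,4),(268.3,227.5)),('side',(0,-1,30),(232.5,260.5)),('side',(0,1,30),(280.5,245.5)),('side',(165,-1,30),(250.5,343)),('side',(165,1,30),(318.5,321)),
('scene',(-81,-1,4),(402.6,270)),('scene',(0,-1,30),(435.6,242)),('scene',(165,-1,30),(495.6,208.4)),('scene',(165,1,30),(464,187.6))]
best=None
for sg in (1,-1):
  def res(p):
    o=[]
    for n,a,uv in obs:
        P=np.array([a[0],a[1]*43*sg,a[2]])/1e3
        c,s=np.cos(p[2]),np.sin(p[2])
        o.append(proj(n,[p[0]+c*P[0]-s*P[1],p[1]+s*P[0]+c*P[1],P[2]])[0]-uv)
    return np.ravel(o)
  for y0 in range(-3,4):
    r=least_squares(res,[.549,.063,y0])
    if best is None or r.cost<best[0].cost: best=(r,sg,res(r.x).reshape(-1,2).round(1))
print(best[0].x,np.degrees(best[0].x[2]),best[0].cost,best[1]);print(best[2])
# tamper
def rt(p):
    t=np.linspace(0,2*np.pi,72); o=[]
    for n,top,foot in [('side',(320,337,171.8-0),(313.6,342.2,214)),('scene',(315.4,332.2,0),(311,339,220))]:
        for r,z,ob in [(.017,.1,top),(.029,0.006,foot)]:
            u=proj(n,np.c_[p[0]+r*np.cos(t),p[1]+r*np.sin(t),0*t+z])
            o+= [u[:,0].min()-ob[0],u[:,0].max()-ob[1]]
        u=proj(n,np.c_[p[0]+.029*np.cos(t),p[1]+.029*np.sin(t),0*t])
        o.append(u[:,1].max()-foot[2])
        u=proj(n,np.c_[p[0]+.017*np.cos(t),p[1]+.017*np.sin(t),0*t+.1])
        o.append(u[:,1].min()-(161.8 if n=='side' else 169))
    return np.array(o)
r=least_squares(rt,[.465,-.12]);print(r.x,r.fun.round(1))
E
python3 fit.py
```

```text
[0.54919062 0.06529646 2.18198441] 125.0184977276766 33.84965986932123 1
[[-0.5 -1.1]
 [ 0.2  0.1]
 [-0.7 -0.5]
 [-0.4  0.6]
 [ 6.2  0.7]
 [-4.   1.8]
 [-1.6  0.1]
 [ 0.   0.5]
 [ 0.4  1.8]
 [ 0.1  1. ]]
[ 0.46143831 -0.1224773 ] [-0.4 -0.1  0.4 -0.8  0.5 -0.1 -0.1  0.1  0.2 -0.7 -0.3 -1.1]
```

```bash
sed -i 's/(250.5,343)/(260.2,343)/; s/(280.5,245.5)/(282,245.6)/;s/(268.3,227.5)/(269,227.6)/' fit.py; python3 fit.py
```

```text
[ 0.54709241  0.06536776 -4.08248279] -233.9090337462171 4.0196065954316875 1
[[-0.2 -0.4]
 [-0.4  0.2]
 [ 0.6  0.1]
 [-1.   0.4]
 [ 0.2  0.8]
 [-0.9  1. ]
 [-0.8 -0.5]
 [ 0.2 -0.5]
 [-0.8  0.1]
 [-1.4 -0.2]]
[ 0.46143831 -0.1224773 ] [-0.4 -0.1  0.4 -0.8  0.5 -0.1 -0.1  0.1  0.2 -0.7 -0.3 -1.1]
```

Run:
```python
from h import *
for a,b in [((256.8,190.9),(371.3,168.1)),((227.4,277.6),(271,153.1)),((388.2,180.6),(379.8,266.4))]: print(tri(a,b))
print(R.from_quat(monitor.get_state()['orientation'],scalar_first=True).as_matrix().round(3))
```

```text
(array([ 0.38813458, -0.2827383 , -0.00211632]), np.float64(0.005299750997845037))
(array([ 0.64801458, -0.29682449, -0.00243673]), np.float64(0.0037507169697380558))
(array([ 0.33881266,  0.02003724, -0.00662553]), np.float64(0.0072915031101079076))
[[-0.  1.  0.]
 [-0.  0. -1.]
 [-1. -0.  0.]]
```

```bash
python3 -m crank '[[[-0.239,-0.122,-0.06],[0,0,0],0.09],[[-0.239,-0.122,-0.06],[0,0,0],0.09],[[-0.239,-0.122,-0.06],[0,0,0],0.09],[[-0.239,-0.122,-0.06],[0,0,0],0.09],[[-0.239,-0.122,-0.06],[0,0,0],0.09]]'
```

```text
t: 1.77
tool_pos: [0.5172, -0.0929, 0.1681]
orientation: [0.5, 0.5, 0.5, -0.5]
wrist_force: [0.1, -1.0, -0.7]
opening: 0.983
```

```bash
python3 -m crank '[[[-0.056,-0.029,-0.018],[0,0,0],0.09],[[-0.056,-0.029,-0.018],[0,0,0],0.09],[[-0.056,-0.029,-0.018],[0,0,0],0.09]]'
python3 - <<'E'
from h import *
s=monitor.get_state();print(s['tool_pos'],s['q'])
for n in ('side','scene','wrist'): shot(n,n+'1.png')
a=cv2.imread('pics/side1.png')[90:290,190:440];cv2.imwrite('pics/side1c.png',cv2.resize(a,None,fx=3,fy=3))
E
```

```text
t: 2.02
tool_pos: [0.4564, -0.1226, 0.1485]
orientation: [-0.499, -0.5, -0.501, 0.501]
wrist_force: [-0.6, -0.3, 0.4]
opening: 0.986
[ 0.45639418 -0.12262071  0.14846887] [-3.11632905e-01  1.19384493e-01  2.21558151e+00 -4.00934787e-04
  8.10108823e-01 -3.10004221e-01]
```

View pics/side1c.png

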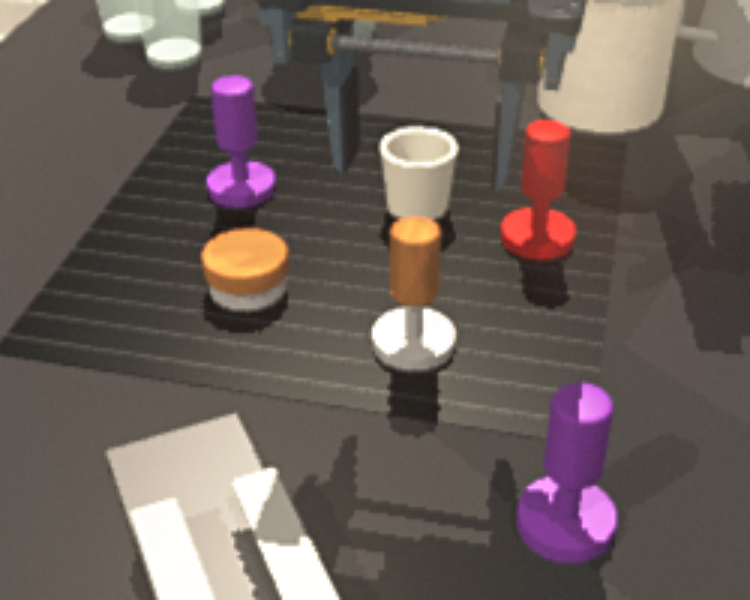

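View pics/scene1.png

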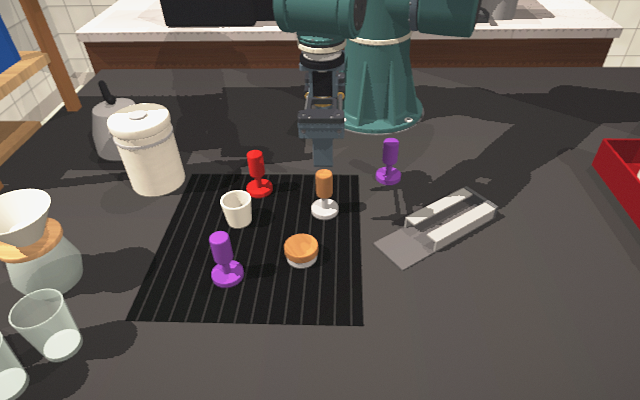

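```bash
python3 -c "
from h import *
print(proj('side',[[.4564,-.1226,.1485]]),proj('scene',[[.4564,-.1226,.1485]]))"; python3 -m crank '[[[0.005,0,-0.025],[0,0,0],0.09],[[0.005,0,-0.055],[0,0,0],0.09],[[0.005,0,-0.08],[0,0,0],0.09],[[0.005,0,-0.092],[0,0,0],0.09],[[0.005,0,-0.092],[0,0,0],0.09]]'
python3 - <<'E'
from h import *
s=monitor.get_state();print(s['tool_pos'])
for n in ('side','scene'):
    shot(n,n+'2.png')
    a=cv2.imread(f'pics/{n}2.png')[100:260,240:420];cv2.imwrite(f'pics/{n}2c.png',cv2.resize(a,None,fx=3,fy=3))
E
```

```text
[[331.25873797 145.33825842]] [[323.32951053 150.9311508 ]]
t: 2.58
tool_pos: [0.4667, -0.1213, 0.0565]
orientation: [0.5, 0.5, 0.501, -0.5]
wrist_force: [-0.6, 0.8, -0.2]
opening: 0.987
[ 0.46666446 -0.12131022  0.05646868]
```

View pics/side2c.png

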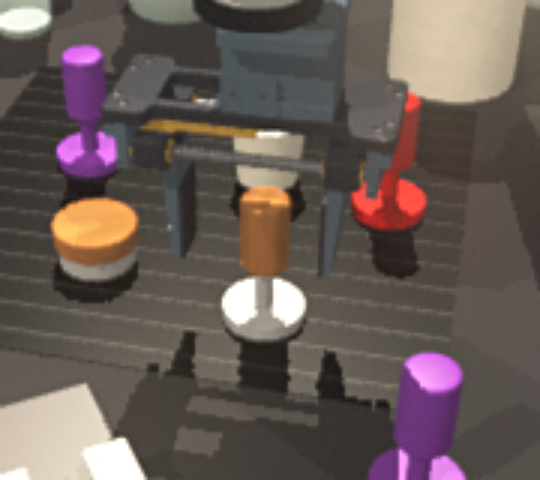

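View pics/scene2c.png

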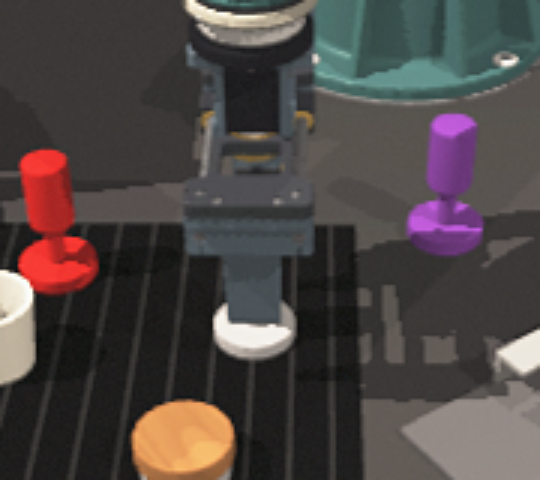

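```bash
python3 -m crank '[[[-0.004,0,0],[0,0,0],0.07],[[-0.004,0,0],[0,0,0],0.05],[[-0.004,0,0],[0,0,0],0.03],[[-0.004,0,0],[0,0,0],0.02],[[-0.004,0,0],[0,0,0],0.02]]' 35; python3 -m crank '[[[0,0,0],[0,0,0],0.02],[[0,0,0],[0,0,0],0.02],[[0,0,0],[0,0,0],0.02],[[0,0,0],[0,0,0],0.02]]'
```

```text
t: 3.1
tool_pos: [0.4642, -0.122, 0.0594]
orientation: [0.501, 0.5, 0.499, -0.499]
wrist_force: [-0.2, -0.1, -0.0]
opening: 0.651
t: 3.43
tool_pos: [0.4639, -0.1219, 0.0593]
orientation: [0.501, 0.5, 0.5, -0.5]
wrist_force: [3.9, 0.8, -4.9]
opening: 0.366
```

```bash
python3 -m crank '[[[0,0,0],[0,0,0],0.02],[[0,0,0.015],[0,0,0],0.02],[[0,0,0.03],[0,0,0],0.02],[[0,0,0.03],[0,0,0],0.02],[[0,0,0.03],[0,0,0],0.02]]'
python3 - <<'E'
from h import *
s=monitor.get_state();print(s['tool_pos'],s['wrist_force'],s['opening'])
for n in ('side','scene'):
    shot(n,n+'3.png')
    a=cv2.imread(f'pics/{n}3.png')[100:260,240:420];cv2.imwrite(f'pics/{n}3c.png',cv2.resize(a,None,fx=3,fy=3))
E
```

```text
t: 3.85
tool_pos: [0.4642, -0.122, 0.0895]
orientation: [0.501, 0.5, 0.499, -0.499]
wrist_force: [-0.2, -0.3, -2.6]
opening: 0.368
[ 0.46421584 -0.12199479  0.08946368] [-0.20822158 -0.31335936 -2.59220565] 0.36784638637360284
```

View pics/side3c.png

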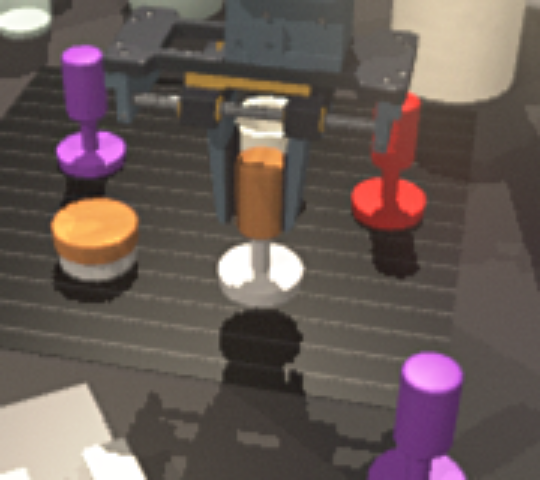

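```bash
python3 -m crank '[[[0.022,0.03,0],[0,0,0],0.02],[[0.044,0.06,0],[0,0,0],0.02],[[0.066,0.09,0],[0,0,0],0.02],[[0.088,0.12,0],[0,0,0],0.02],[[0.109,0.151,0],[0,0,0],0.02]]';python3 -m crank '[[[0,0,0],[0,0,0],0.02],[[0,0,0],[0,0,0],0.02],[[0,0,0],[0,0,0],0.02]]'
```

```text
t: 4.37
tool_pos: [0.5728, 0.0308, 0.0874]
orientation: [0.5, 0.5, 0.5, -0.5]
wrist_force: [-0.3, -0.7, -3.1]
opening: 0.369
t: 4.62
tool_pos: [0.5718, 0.0308, 0.0862]
orientation: [0.5, 0.499, 0.501, -0.5]
wrist_force: [0.1, 0.3, -3.3]
opening: 0.368
```

```bash
python3 -m crank '[[[0.001,-0.001,-0.01],[0,0,0],0.02],[[0.001,-0.001,-0.02],[0,0,0],0.02],[[0.001,-0.001,-0.02],[0,0,0],0.02],[[0.001,-0.001,-0.02],[0,0,0],0.02]]'
python3 - <<'E'
from h import *
s=monitor.get_state();print(s['tool_pos'],s['wrist_force'],s['opening'])
for n,b in (('side',(170,180)),('scene',(360,130))):
    shot(n,n+'4.png')
    x,y=b
    a=cv2.imread(f'pics/{n}4.png')[y:y+180,x:x+200];cv2.imwrite(f'pics/{n}4c.png',cv2.resize(a,None,fx=3,fy=3))
u=np.array([-.589,.808]);d=s['tool_pos'][:2]-[.5471,.0654];print(d@u,d@[-u[1],u[0]])
E
```

```text
t: 4.95
tool_pos: [0.5718, 0.0291, 0.0651]
orientation: [-0.499, -0.499, -0.501, 0.501]
wrist_force: [0.3, 0.1, -2.8]
opening: 0.372
[0.57177421 0.02914829 0.06508823] [ 0.29725124  0.13464073 -2.8236764 ] 0.37232256164754063
-0.043824489284408207 0.0014154966702408683
```

View pics/side4c.png

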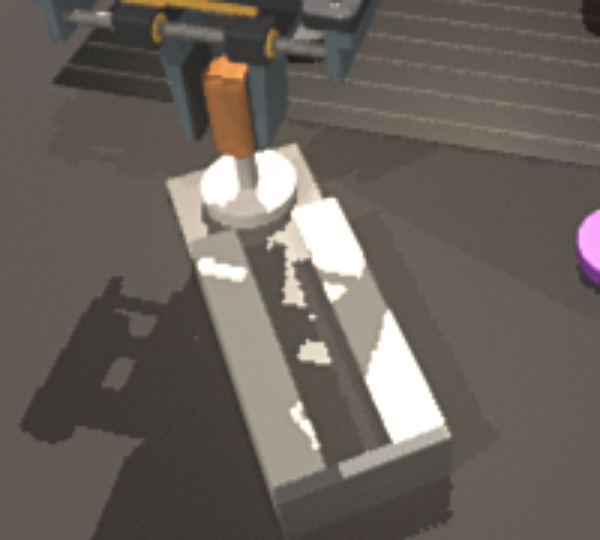

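View pics/scene4c.png

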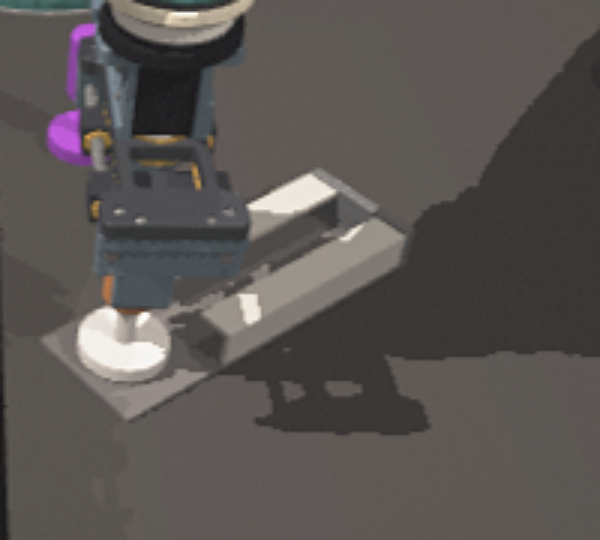

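Run:
```python
from h import *
for n,o in (('side',(170,180)),('scene',(360,130))):
  p=[[.5723,.0285,z] for z in (.006,.018,.05,.106)]
  print(n,(proj(n,p)-o)*3)
```

```text
side [[248.80031113 196.36142473]
 [246.63448221 182.68112409]
 [240.62446997 144.71931954]
 [229.20646705  72.59833576]]
scene [[122.13788707 349.52378069]
 [123.87854764 336.27106924]
 [128.68188976 299.70029356]
 [137.70008627 231.03925845]]
```

```bash
python3 -m crank '[[[-0.007,0.0125,0],[0,0,0],0.02],[[-0.017,0.026,0],[0,0,0],0.02],[[-0.027,0.039,0],[0,0,0],0.02],[[-0.034,0.0495,0],[0,0,0],0.02],[[-0.034,0.0495,0],[0,0,0],0.02]]'
python3 - <<'E'
from h import *
s=monitor.get_state();print(s['tool_pos'],s['wrist_force'],s['opening'])
for n,b in (('side',(170,180)),('scene',(360,130))):
    shot(n,n+'5.png')
    x,y=b
    a=cv2.imread(f'pics/{n}5.png')[y:y+180,x:x+200];cv2.imwrite(f'pics/{n}5c.png',cv2.resize(a,None,fx=3,fy=3))
u=np.array([-.589,.808]);d=s['tool_pos'][:2]-[.5471,.0654];print(d@u,d@[-u[1],u[0]])
E
```

```text
t: 5.47
tool_pos: [0.5365, 0.0812, 0.066]
orientation: [0.5, 0.498, 0.502, -0.5]
wrist_force: [-0.1, -0.5, -3.7]
opening: 0.368
[0.53645306 0.0811695  0.06604209] [-0.0784588  -0.46726772 -3.72177009] 0.36771367785621806
0.01901280782526115 -0.0006855107307298672
```

View pics/side5c.png

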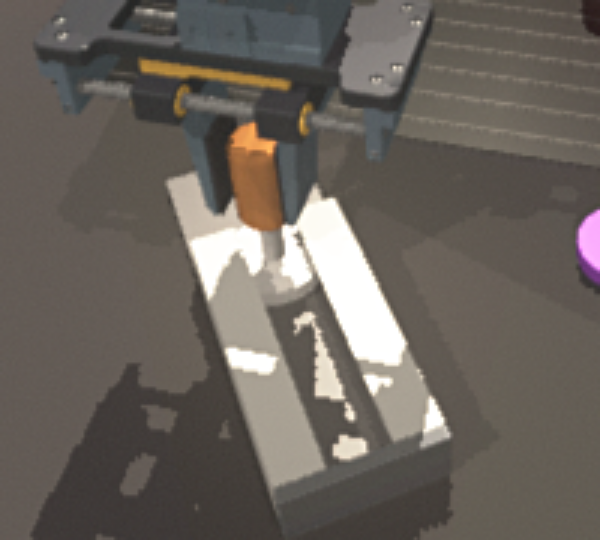

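View pics/scene5c.png

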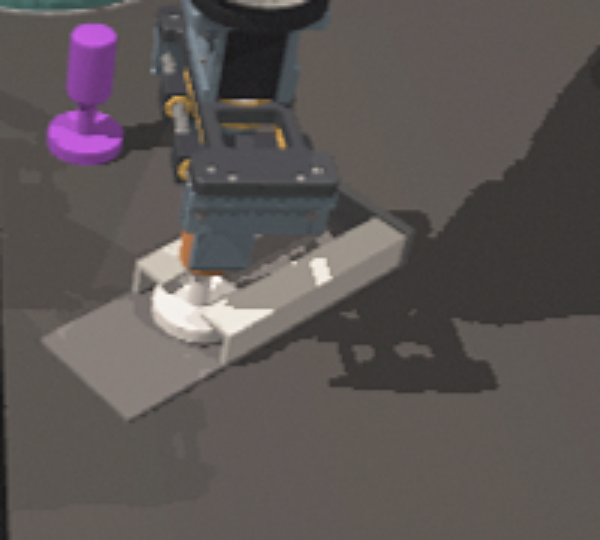

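```bash
python3 -m crank '[[[-0.012,0.0165,0],[0,0,0],0.02],[[-0.024,0.033,0],[0,0,0],0.02],[[-0.036,0.0495,0],[0,0,0],0.02],[[-0.048,0.066,0],[0,0,0],0.02],[[-0.059,0.081,0],[0,0,0],0.02]]';python3 -m crank '[[[0,0,0],[0,0,0],0.02],[[0,0,0],[0,0,0],0.02]]'
python3 - <<'E'
from h import *
s=monitor.get_state();print(s['tool_pos'],s['wrist_force'],s['opening'])
u=np.array([-.589,.808]);d=s['tool_pos'][:2]-[.5471,.0654];print(d@u,d@[-u[1],u[0]])
E
```

```text
t: 5.98
tool_pos: [0.479, 0.1614, 0.0665]
orientation: [0.5, 0.499, 0.501, -0.5]
wrist_force: [0.4, -0.2, -2.6]
opening: 0.367
t: 6.15
tool_pos: [0.4791, 0.1619, 0.0667]
orientation: [0.501, 0.499, 0.501, -0.5]
wrist_force: [0.3, -0.3, -3.7]
opening: 0.369
[0.47912633 0.16189684 0.06666429] [ 0.28320256 -0.26772032 -3.69481592] 0.3687512287194115
0.11800594040282436 -0.0019139115040613594
```

```bash
python3 -m crank '[[[0,0,-0.0015],[0,0,0],0.02],[[-0.001,-0.0005,-0.0025],[0,0,0],0.02],[[-0.005,0.005,-0.0025],[0,0,0],0.02],[[-0.009,0.0105,-0.0025],[0,0,0],0.02],[[-0.009,0.0105,-0.0025],[0,0,0],0.02]]'
python3 - <<'E'
from h import *
s=monitor.get_state();print(s['tool_pos'],s['wrist_force'],s['opening'])
u=np.array([-.589,.808]);d=s['tool_pos'][:2]-[.5471,.0654];print(d@u,d@[-u[1],u[0]])
E
```

```text
t: 6.57
tool_pos: [0.4694, 0.1728, 0.064]
orientation: [0.5, 0.499, 0.501, -0.5]
wrist_force: [0.1, 0.5, -3.6]
opening: 0.369
[0.46940068 0.17284232 0.06401477] [ 0.08467946  0.48649879 -3.63512415] 0.3693025834900262
0.1325782935357563 -0.0005024806875069316
```

```bash
python3 -m crank '[[[0,0,-0.001],[0,0,0],0.02],[[-0.001,0.0015,-0.001],[0,0,0],0.02],[[-0.0015,0.002,-0.001],[0,0,0],0.02],[[-0.0015,0.002,-0.001],[0,0,0],0.02]]'
python3 - <<'E'
from h import *
s=monitor.get_state();print(s['tool_pos'],s['wrist_force'],s['opening'])
u=np.array([-.589,.808]);d=s['tool_pos'][:2]-[.5471,.0654];print(d@u,d@[-u[1],u[0]])
E
```

```text
t: 6.9
tool_pos: [0.4682, 0.1749, 0.0632]
orientation: [0.501, 0.499, 0.501, -0.5]
wrist_force: [0.6, -0.6, 0.5]
opening: 0.365
[0.46820852 0.1749481  0.06319552] [ 0.599656   -0.60721012  0.45451649] 0.36514459302472574
0.13498194871329844 -0.0007795130037964067
```

Foot now rests on the floor (weight off the wrist). Creep to the stop.

```bash
python3 -m crank '[[[-0.0006,0.0008,0],[0,0,0],0.02],[[-0.0012,0.0016,0],[0,0,0],0.02],[[-0.0012,0.0016,0],[0,0,0],0.02]]';python3 -m crank '[[[-0.0006,0.0008,0],[0,0,0],0.02],[[-0.0012,0.0016,0],[0,0,0],0.02],[[-0.0012,0.0016,0],[0,0,0],0.02]]'
```

```text
t: 7.15
tool_pos: [0.467, 0.1766, 0.0632]
orientation: [0.501, 0.499, 0.501, -0.5]
wrist_force: [0.5, -0.7, -0.6]
opening: 0.365
t: 7.4
tool_pos: [0.4663, 0.1781, 0.0634]
orientation: [0.501, 0.499, 0.501, -0.499]
wrist_force: [3.8, -6.5, 0.8]
opening: 0.368
```

Run:
```python
from h import *
s=monitor.get_state();print(s['tool_pos'],s['wrist_force'],s['opening'])
u=np.array([-.589,.808]);d=s['tool_pos'][:2]-[.5471,.0654];print(d@u,d@[-u[1],u[0]])
for n,b in (('side',(200,210)),('scene',(400,110))):
    shot(n,n+'6.png')
    x,y=b
    a=cv2.imread(f'pics/{n}6.png')[y:y+150,x:x+150];cv2.imwrite(f'pics/{n}6c.png',cv2.resize(a,None,fx=4,fy=4))
```

```text
[0.46631699 0.17809511 0.06340649] [ 3.80139361 -6.46752688  0.77853794] 0.36793412359847744
0.13863883710961833 -0.001104748962469589
```

View pics/side6c.png

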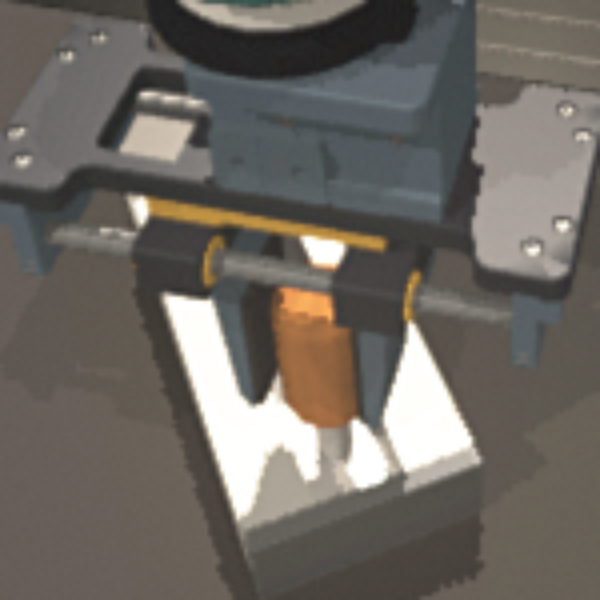

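```bash
python3 -m crank '[[[-0.0005,0.0007,0],[0,0,0],0.02],[[-0.0005,0.0007,0],[0,0,0],0.02]]';python3 -m crank '[[[0.0006,-0.0008,0],[0,0,0],0.02],[[0.0006,-0.0008,0],[0,0,0],0.02]]'
```

```text
t: 7.67
tool_pos: [0.4663, 0.1784, 0.0635]
orientation: [0.502, 0.499, 0.501, -0.499]
wrist_force: [4.7, -7.4, -0.1]
opening: 0.367
t: 7.83
tool_pos: [0.4667, 0.1775, 0.0634]
orientation: [0.502, 0.499, 0.501, -0.499]
wrist_force: [0.2, 1.2, -3.9]
opening: 0.367
```

```bash
python3 -m crank '[[[-0.0002,0.0003,-0.0008],[0,0,0],0.02],[[-0.0003,0.0005,-0.0008],[0,0,0],0.02],[[-0.0003,0.0005,-0.0008],[0,0,0],0.02]]'
```

```text
t: 8.08
tool_pos: [0.4667, 0.1779, 0.0633]
orientation: [0.502, 0.499, 0.501, -0.499]
wrist_force: [-2.7, -6.5, 14.9]
opening: 0.367
```

```bash
python3 -m crank '[[[-0.0001,0.0002,0.0003],[0,0,0],0.02],[[-0.0001,0.0002,0.0003],[0,0,0],0.02]]'
```

```text
t: 8.25
tool_pos: [0.4667, 0.1781, 0.0637]
orientation: [0.502, 0.499, 0.501, -0.499]
wrist_force: [2.3, -2.9, -1.2]
opening: 0.366
```

Light contact with stop (~3.7 N) and floor. Release slowly and centred.

```bash
python3 -m crank '[[[0,0,0],[0,0,0],0.04],[[0,0,0],[0,0,0],0.045],[[0,0,0],[0,0,0],0.055],[[0,0,0],[0,0,0],0.065],[[0,0,0],[0,0,0],0.08]]';python3 -m crank '[[[0,0,0],[0,0,0],0.08],[[0,0,0],[0,0,0],0.08],[[0,0,0],[0,0,0],0.08]]'
python3 - <<'E'
from h import *
s=monitor.get_state();print(s['tool_pos'],s['wrist_force'],s['opening'])
for n,b in (('side',(200,210)),('scene',(400,110))):
    shot(n,n+'7.png')
    x,y=b
    a=cv2.imread(f'pics/{n}7.png')[y:y+150,x:x+150];cv2.imwrite(f'pics/{n}7c.png',cv2.resize(a,None,fx=4,fy=4))
E
```

```text
t: 8.67
tool_pos: [0.4666, 0.1782, 0.0636]
orientation: [0.502, 0.499, 0.501, -0.499]
wrist_force: [0.0, -0.1, 0.5]
opening: 0.679
t: 8.92
tool_pos: [0.4666, 0.1782, 0.0636]
orientation: [0.502, 0.499, 0.501, -0.499]
wrist_force: [-0.6, -0.3, 1.4]
opening: 0.876
[0.46659775 0.17819078 0.06358945] [-0.58137375 -0.30160772  1.39025325] 0.8755698031397088
```

View pics/side7c.png

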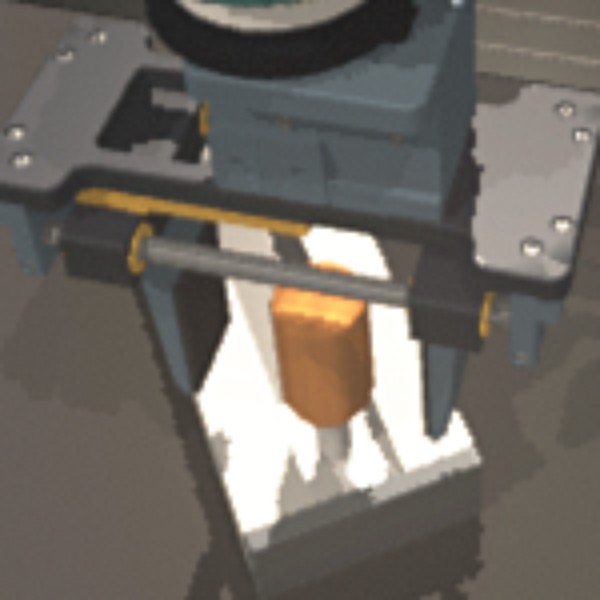

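Standing upright and clear of both fingers. Raise straight up, then look.

```bash
python3 -m crank '[[[0,0,0.025],[0,0,0],0.08],[[0,0,0.05],[0,0,0],0.08],[[0,0,0.08],[0,0,0],0.08],[[0,0,0.11],[0,0,0],0.08],[[0,0,0.14],[0,0,0],0.08]]';python3 -m crank '[[[0.04,-0.02,0.03],[0,0,0],0.08],[[0.08,-0.05,0.05],[0,0,0],0.08],[[0.11,-0.08,0.05],[0,0,0],0.08],[[0.14,-0.12,0.05],[0,0,0],0.08],[[0.14,-0.16,0.05],[0,0,0],0.08]]'
python3 - <<'E'
from h import *
for n,b in (('side',(200,210)),('scene',(380,100))):
    p=shot(n,n+'8.png')
    print([(np.round(d['point'],1).tolist(),round(d['score'],2)) for d in imaging.tip_of('tamper',p)])
    for t in ('leveller','cup'): print([(np.round(d['point'],1).tolist(),round(d['score'],2)) for d in imaging.tip_of(t,p)])
    x,y=b
    a=cv2.imread(f'pics/{n}8.png')[y:y+150,x:x+150];cv2.imwrite(f'pics/{n}8c.png',cv2.resize(a,None,fx=4,fy=4,interpolation=cv2.INTER_CUBIC))
    u=np.array([-.589,.808]);c=np.array([.5471,.0654])+u*.136
    print(((proj(n,[[*c,z] for z in (.004,.016,.05,.104)])-b)*4).round())
E
```

```text
t: 9.43
tool_pos: [0.4663, 0.1781, 0.205]
orientation: [0.502, 0.498, 0.501, -0.499]
wrist_force: [0.3, -0.4, 0.0]
opening: 0.88
t: 9.85
tool_pos: [0.6014, 0.0414, 0.2555]
orientation: [0.503, 0.499, 0.5, -0.498]
wrist_force: [-0.3, 0.6, 0.1]
opening: 0.877
[([367.0, 169.5], 0.94), ([269.7, 154.9], 0.82), ([377.2, 267.5], 0.78), ([284.6, 327.6], 0.67)]
[([272.0, 182.2], 0.84)]
[([331.1, 158.3], 0.71)]
[[336. 465.]
 [334. 446.]
 [329. 392.]
 [319. 297.]]
[([255.6, 188.0], 0.95), ([468.9, 212.1], 0.81), ([230.6, 273.7], 0.6), ([386.4, 177.7], 0.59)]
[([302.6, 257.6], 0.64)]
[([238.5, 221.3], 0.91)]
[[345. 449.]
 [349. 432.]
 [362. 381.]
 [383. 295.]]
```

View pics/side8c.png

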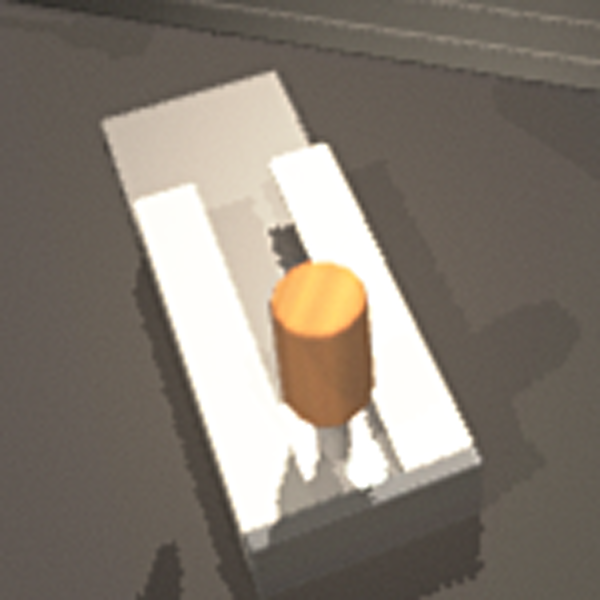

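View pics/scene8c.png

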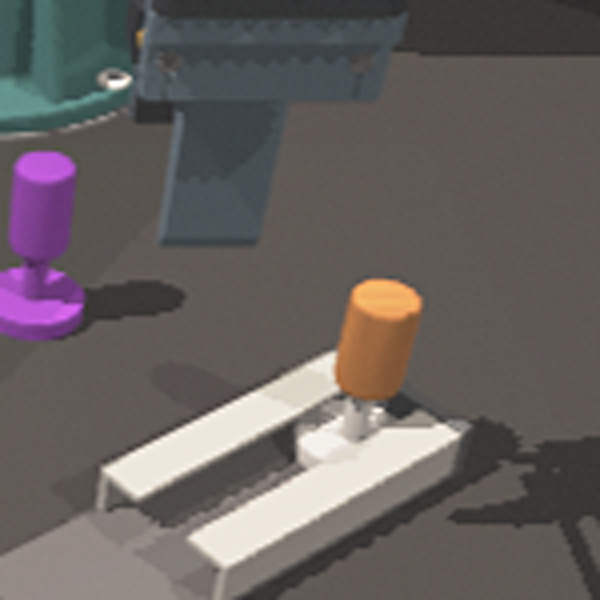

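View pics/scene8.png

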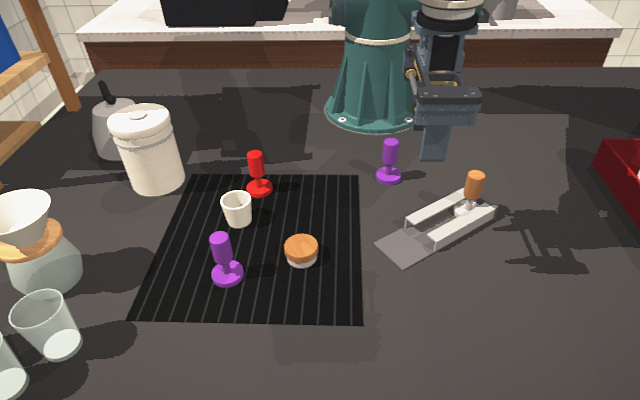

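```bash
python3 -c "
from h import *
print(robot.close_job())"
```

```text
the job is handed in; nothing more can be done
None
```

The tamper is in its rail, against the end stop and upright, and I handed the job in at about 10 s of the 45 s allowed. The hand-in gave no verdict.

I gripped the tamper by the handle, lowered it to the rail's open landing and slid the foot in under the lips. I stopped when the wrist force rose to about 8–9 N along the rail axis, which I read as the foot meeting the stop. I then eased off, set the foot on the floor, released it, raised the gripper clear and moved it away.

**Position:** in the last pictures the handle top is within 1 px of the predicted home position in each view (side and scene), with no visible lean.

**Other items:** the leveller, the cup and the purple and red look-alikes appear where they started, allowing for the few pixels of scatter in the networks' reports.

**Disagreement:** at the stop the tool reading put the axis at about x 139 mm rather than 136. I put that down to the roughly 2 mm camera calibration error. Wrist forces stayed below about 16 N at every reading.

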